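Check the force gauge with the dead weight and put the weight away

ROBOT

A 6-joint arm with a two-finger parallel gripper is mounted at the origin on a cart in front of the work surface, level with it; the furniture and walls round the work are solid. World frame = base frame: x ahead of the robot, y to its left, z up, the work surface at z = 0. Lengths are in mm, angles in rad, forces in N, time in s.
With the tool pointing down it reaches from about 250 to 775 mm from the base axis. Payload 4 kg.
Tool frame: the origin (TCP) lies midway between the tips of the shut fingers; the grasp point (between the pads) lies 19 mm behind it; z points along the fingers, y is the line along which they close (so a half turn about z gives the same grasp; the last joint's range is limited). The gripper opens to 94 mm and grips with 3 to 60 N. Pads are 16 mm wide; open, the fingers measure 119 mm over their backs; the gripper's body (75 mm by 177 mm) begins 78 mm behind the grasp point.
Start: joints at [1.238, 0.087, 1.371, -0, 1.684, -0.103], TCP at [125.289, 535.559, 205.506] pointing down, gripper open.
Joint ranges: [-3.1, 3.1], [-0.76, 2.03], [0.27, 2.55], [-1.08, 4.22], [0.17, 2.65], [-2.57, 2.57]. Speed limits (rad/s): [2.79, 2.79, 3.14, 3.14, 3.14, 3.14].

INTERFACE

Orientations are given as [roll, pitch, yaw] about the fixed x, y, z axes, in that order (R = Rz(yaw) Ry(pitch) Rx(roll)).
In Python, from rig import robot gives the robot as it stands. The module is installed in compiled form; this text tells all that it offers.
- The arm moves only by the tool carry_out, never from a script. Its argument "targets" is a list of rows, each an object of numbers: "tx", "ty", "tz": the shift along the tool's x, y, z in mm; "rx", "ry", "rz": the turn, a rotation vector about the tool's x, y, z in rad; "gripper": the finger opening in mm, from 0 to 94. A call has 1 to 12 rows; each row shifts and turns the commanded pose from where the row before left it, along the tool's axes as they then stand; what a row does not reach is not made up. A row lasts 1/8 s, in which the tool goes at most 62.5 mm and 10.7 degrees, less where a joint would pass 70% of its speed; a pose out of reach is approached as far as the arm can. A call is refused whole if a number of a shift passes 62.5 or a number of a turn 0.188, either way. A call with a gripper value outside its range is refused whole. The fingers move at their own pace and stop on an object; "newtons" is the grip in N (left out, the last holds). Time passes only in rows, so rows that do not move let the fingers close. It gives the time, the measured TCP pose, the force, the opening and the grip force at its end, in the units of the state.
- robot.sense(): the state, without advancing time (a new reading comes with each control period).
- robot.grab_frame(name): name is "scene" or "top" or "wrist"; returns a dict with "frame" (420x560x3 uint8, blue, green, red), "K" (3x3 intrinsics, pixels), "dist_coeffs" ([k1, k2, p1, p2, k3] as OpenCV has them; the pictures are not rectified), "origin" and "orientation" of the camera in the world. Camera axes: x right, y down, z forward; pixel columns grow to the right and rows downward; lengths in mm; the calibration is good to about 2 mm. A picture is of the moment at which its call begins. There is no depth.
- robot.finish_job(): hands the job in; it is judged then, once.
Trained networks look in a picture, given as the dict that the camera call returned (one of the last four; its "shot" number tells which), for a name from the list of things; names that differ only in an ending like _2 or _b are one class to them, and where a whole thing is asked for, a point or a joint stands for the part that bears it (a point fixed in the world has none). Each returns a list of dicts, best first, with "confidence" (0 to 1); they miss things now and then, are a little off and sometimes report something else, mostly with a low value. They report only what shows in the picture. A call takes as long as a camera call.
- robot.spot_in(picture, target): "extent" ([left, top, right, bottom] in pixels, round what is visible of it).
The state is a dict: "t": time; "joints": joint angles; "qd": joint speeds; "tau": joint torques, N m; "tcp_pos": TCP position; "eef_rot": TCP orientation; "contact_force": force on the tool from outside, world axes, zero at the start; "ft_torque": the same for the moment, N m; "opening": finger opening in mm; "gripper_force": force on a finger pad.
Only numpy, scipy, OpenCV 4.12 (cv2) and the standard library are available. Lean on these libraries where they do the work, as an engineer would, in place of code of your own. Each camera call takes 0.05 s, during which the arm holds its last target. There are 200 camera calls.

TASK

Check the force gauge on the lever test stand: pull the hand lever up towards upright until its pawl drops into the notch, take your hand off and leave the weight hanging for about two seconds, then press the button on the lever's end so the weight is let down onto its pad and the lever goes back to rest. Then unhook the weight from the gauge - lift it past the tip of the deep hook before drawing it out, without hauling on the hook - and set it down gently, upright and fully home, in the empty big recess of the wooden tray. Leave the small weight and the other things lying about as they are.

Things in the scene. Friction and masses are not known exactly. Their poses are not given: they have to be found in the camera images.
- stand: Fixed lever test stand: grey base plate 215 x 285 x 10 mm, column at the back with the gauge, gear housing at the right, hand lever before it. Origin on the worktable under the middle of the rest pad. -x is the open front, +y left. Plate x -55..160, y -220..65 mm; column foot from x 69, y +-33; housing x -16..115, y -206..-114, 78 high; lever's quadrant x -27..-18, to 64 mm from the pivot.
- rest_pad (a point): Middle of the top of the round rubber-faced rest pad, 52 mm wide, 16 mm above the stand's origin.
- lever (a joint): Hand lever, rad. Pivot at (-40, -160, 44) mm in the stand's frame, hinge along its x. 0 = rest, leaning 0.98 rad from upright to -y; grows as it is pulled up and in (+y); lifts the gauge 24 mm per rad. From about 0.91 to the end stop 0.955 the sprung pawl drops in the notch and holds it; let go before, it sinks back. A return spring and the load ask 4 to 7 N at the grip. Freed by the button it sinks to 0 by itself in about 1 s.
- lever_grip (a point): Middle of the lever's black ribbed round grip, 22 mm thick, 40 mm long, 94 mm from the pivot. The point's z axis points along the lever to its end. Can be pinched from above with the fingers closing along the stand's x; it turns between the fingers as it swings.
- release_button (a joint): Sprung button on the lever's end, in one piece with the pawl, m. 0 = as it rides while the pawl slides on the quadrant; +0.0075 = popped out, pawl in the notch; -0.003 = fully in. Pressing it in to about 0 (3 to 5 N) frees the lever; it may be let go once the lever moves.
- button_top (a point): Middle of the button's flat steel top, 15 mm across: 25 mm beyond lever_grip while riding, 32 mm when popped out. Pressed along the lever towards the pivot: straight down while latched, when the lever stands within 0.1 rad of upright.
- gauge: Grey force gauge (62 mm wide, 36 deep, 95 high) on a carriage on the column, a steel hook below it. Origin: that of the stand, raised by the carriage's travel (0 at rest, 22 mm when latched). The gauge's lower face is 216 mm above this origin, right over the weight.
- hook_saddle (a point): Upper face of the hook's bend, right over the rest pad. The hook is 7 mm round bar in the stand's x-z plane, open upwards, 17 mm wide inside, shank behind (+x), upturned prong in front (-x). Its lowest face is 7 mm below this point.
- hook_tip (a point): Top of the upturned prong: 36 mm above the saddle, 12 mm in front of it (stand's -x).
- weight: Steel cylinder 46 mm across, 44 high, with a tall rigid bail (5 mm wire along y, legs 33 mm apart), about 0.5 to 0.7 kg. Origin: centre of its underside, z up. Stands on the rest pad, bail round the hook with 5 mm slack. Must rise 31 mm to pass the tip; at 65 mm it strikes the hook from below. Grip it from the front tilted about 45 degrees, fingers either side in y, 32 mm above its underside.
- weight_bail (a point): Underside of the middle of the bail's top bar, 124 mm above the weight's underside; the window below it is 80 mm high.
- weight_tray: Fixed wooden tray block 80 x 155 x 21 mm left of the stand, two round recesses 9 mm deep along its y axis. Origin: centre of its underside.
- big_recess (a point): Centre of the floor of the big recess, the weight's place: 49 mm across, so 1.5 mm of play all round, 2 mm chamfer, floor 12 mm above the worktable; 37 mm from the tray's centre towards its -y. Empty at the start.
- small_weight: A smaller weight of the same make (30 mm across, 30 high, bail on top) in the tray's small recess, 87 mm from the big one towards the tray's +y. Stays there. Origin: centre of its underside.
- screwdriver: A screwdriver lying right of the stand, 154 mm long, 16 thick; not part of the work.
- spool: A spool of solder wire, 48 mm across, 30 high, behind, between stand and tray; not part of the work.

How it is judged:
By the outcome, as a careful person would: the job done as asked, in the order asked, and still so for the second after the job is handed in, with the robot touching nothing.
It also fails if it takes over 69 s, if anything falls off the work surface, if the arm or the gripper's body presses on something with over 40 N, if the wrist force passes 120 N, or if a joint passes its speed limit or range.

## Working session

There is one attempt and no reset: what is moved stays moved. The work goes in short steps, Python scripts to look and compute and a tool call to move; the robot and the scene stay as the last step left them, time stands still between calls to the robot, and variables do not carry over. Pictures are saved under pics/ and viewed, at most 10 in all, crops included, and the job is handed in when it is done.

Besides the shell and the picture viewer there is one more tool, called after "Emit:" as name(argument=value, ...), one argument or row to a line, values as JSON. carry_out: Moves the arm, as the interface text tells. Its arguments: {"type":"object","properties":{"targets":{"type":"array","items":{"type":"object","properties":{"tx":{"type":"number"},"ty":{"type":"number"},"tz":{"type":"number"},"rx":{"type":"number"},"ry":{"type":"number"},"rz":{"type":"number"},"gripper":{"type":"number"}}}},"newtons":{"type":"number"}},"required":["targets"]}

```bash
mkdir -p pics
cat > h.py <<'E'
import numpy as np, cv2
from rig import robot
def ray(p,uv):
    K=np.array(p["K"],float);d=np.array(p["dist_coeffs"],float)
    n=cv2.undistortPoints(np.array([[uv]],float),K,d)[0,0]
    o=np.array(p["orientation"],float)
    R=o if o.shape==(3,3) else rpy(o)
    return np.array(p["origin"],float),R@np.array([n[0],n[1],1.])
def rpy(o):
    from scipy.spatial.transform import Rotation as Ro
    return Ro.from_euler('xyz',o).as_matrix()
def at(p,uv,z):
    c,d=ray(p,uv); return c+d*(z-c[2])/d[2]
def proj(p,X):
    o=np.array(p["orientation"],float);R=o if o.shape==(3,3) else rpy(o)
    Xc=(np.atleast_2d(X)-np.array(p["origin"]))@R
    return cv2.projectPoints(Xc,np.zeros(3),np.zeros(3),np.array(p["K"],float),np.array(p["dist_coeffs"],float))[0][:,0]
E
python3 - <<'E'
from h import *
print(robot.sense())
for n in ("scene","top"):
    p=robot.grab_frame(n); cv2.imwrite(f"pics/{n}0.png",p["frame"])
    print(n,p["origin"],p["orientation"],p["K"],p["dist_coeffs"])
    for t in ["stand","rest_pad","lever","lever_grip","button_top","gauge","hook_tip","weight","weight_bail","weight_tray","big_recess","small_weight","screwdriver","spool"]:
        try:
            for r in robot.spot_in(p,t)[:2]: print(t,np.round(r["extent"]),round(r["confidence"],2))
        except Exception as e: print(t,e)
E
```

```text
{'t': 0.0, 'joints': array([ 1.23789449e+00,  8.79744491e-02,  1.37221284e+00,  8.43364252e-06,
        1.68360270e+00, -1.03109151e-01]), 'qd': array([ 0.00059872, -0.00109781, -0.00086656,  0.00227246, -0.00186992,
       -0.00048746]), 'tau': array([ 1.13737558e-03, -3.40195835e+01, -3.02423537e+01,  7.18402234e-02,
        3.31817509e-02, -2.15054274e-04]), 'tcp_pos': array([125.10696454, 535.03147013, 204.31456152]), 'eef_rot': array([-3.13940785e+00, -2.34501557e-04,  2.91180065e+00]), 'contact_force': array([-0.18456088, -0.28935324,  0.64945841]), 'ft_torque': array([-0.01705451, -0.0215765 ,  0.05663519]), 'gripper_force': 0.0, 'opening': 93.93655965903}
scene [  18.94637826 -610.2203599   976.29834238] [-2.38082743e+00 -5.20276840e-04 -7.69560291e-01] [[418.54405556   0.         281.75003076]
 [  0.         418.54405556 207.4396387 ]
 [  0.           0.           1.        ]] [-0.01275323  0.          0.          0.          0.        ]
stand [250. 134. 374. 309.] 0.92
rest_pad [250. 135. 372. 311.] 0.89
lever [310. 283. 345. 296.] 0.57
lever_grip [310. 281. 345. 297.] 0.63
[... 745 characters left out ...]
0.71
rest_pad [260. 154. 379. 276.] 0.62
lever [334. 261. 379. 275.] 0.54
lever_grip [259. 153. 380. 275.] 0.7
lever_grip [140. 173. 202. 208.] 0.66
button_top [379. 270. 379. 274.] 0.47
gauge [271. 165. 318. 228.] 0.65
gauge [380. 272. 380. 270.] 0.61
hook_tip [271. 167. 320. 232.] 0.64
weight [284. 227. 296. 238.] 0.72
weight_bail [280. 225. 298. 238.] 0.73
weight_bail [335. 257. 382. 274.] 0.67
weight_tray [140. 176. 200. 212.] 0.87
big_recess [140. 170. 202. 209.] 0.71
small_weight [138. 180. 162. 193.] 0.67
small_weight [271. 165. 322. 227.] 0.52
screwdriver [393. 253. 424. 264.] 0.69
screwdriver [141. 172. 199. 209.] 0.26
spool [242. 155. 260. 175.] 0.8
spool [260. 150. 383. 276.] 0.61
```

Run:
```python
import cv2
a=cv2.imread("pics/scene0.png")[120:340,160:420];b=cv2.imread("pics/top0.png")[140:290,125:435]
cv2.imwrite("pics/sc.png",cv2.resize(a,None,fx=2.7,fy=2.7,interpolation=2));cv2.imwrite("pics/tc.png",cv2.resize(b,None,fx=2.5,fy=2.5,interpolation=2))
```

```text
(no output)
```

View pics/sc.png

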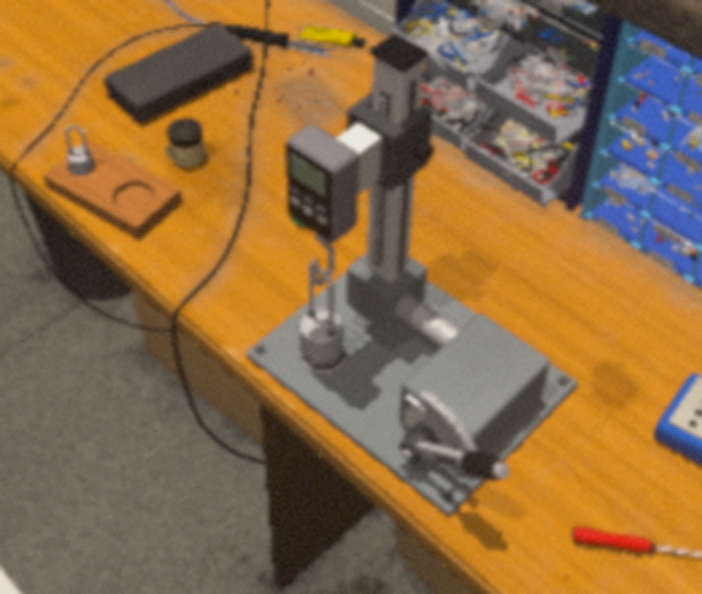

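View pics/tc.png

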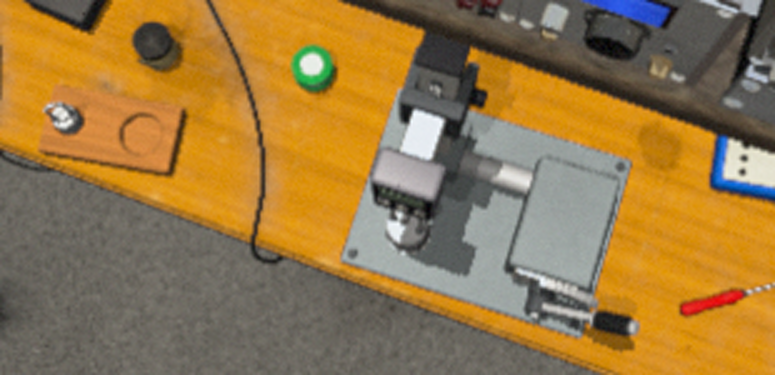

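The crops show the stand (plate corners at about (262,245), (358,274) and (378,204) in the top image), with the lever at the right-front end and the weight under the hook. The tray is at the left with its recess at about (181,193) in the top image. I'll fit the poses.

```bash
cat >> h.py <<'E'
def T(s,X):
    X=np.atleast_2d(np.array(X,float));c,q=np.cos(s[2]),np.sin(s[2])
    return np.c_[s[0]+c*X[:,0]-q*X[:,1],s[1]+q*X[:,0]+c*X[:,1],X[:,2]]
E
python3 - <<'E'
from h import *
from scipy.optimize import least_squares
ps=robot.grab_frame("scene");pt=robot.grab_frame("top")
s=lambda u,v:(160+u/2.7,120+v/2.7); t=lambda u,v:(125+u/2.5,140+v/2.5)
obs=[(ps,(-55,65,10),s(248,354)),(ps,(-55,-220,10),s(452,512)),(ps,(160,-220,10),s(577,380)),
(pt,(-55,65,10),t(343,262)),(pt,(-55,-220,10),t(582,336)),(pt,(160,-220,10),t(632,160)),
(ps,(115,-206,78),s(549,360)),(pt,(115,-206,78),t(622,178)),(pt,(115,-114,78),t(541,157)),(ps,(-40+0,-160-94*np.sin(.98),44+94*np.cos(.98)),s(483,464)),(pt,(-40,-160-94*np.sin(.98),44+94*np.cos(.98)),t(614,323))]
def f(x,obs): return np.concatenate([proj(p,T(x,X))[0]-uv for p,X,uv in obs])
for m in ([ps],[pt],[ps,pt]):
    o=[q for q in obs if any(q[0] is k for k in m)]
    r=least_squares(f,[500,-100,-.3],args=(o,),loss="soft_l1");print("stand",r.x.round(3));print(r.fun.reshape(-1,2).round(1).tolist())
o2=[(pt,(-40,77.5,21),t(58,86)),(pt,(40,77.5,21),t(58,86)),(pt,(0,-37,21),t(141,133)),(ps,(0,-37,21),s(134,193)),(pt,(40,-77.5,21),t(185,106)),(pt,(-40,-77.5,21),t(170,170)),(pt,(-40,77.5,21),t(40,150)),(ps,(40,-77.5,21),s(180,196)),(ps,(-40,-77.5,21),s(139,230)),(ps,(-40,77.5,21),s(46,179)),(ps,(40,77.5,21),s(90,148))][1:]
r=least_squares(f,[500,300,-.2],args=(o2,),loss="soft_l1");print("tray",r.x.round(3));print(r.fun.reshape(-1,2).round(1).tolist())
print("recess",T(r.x,[0,-37,12]),"small",T(r.x,[0,50,12]))
E
```

```text
stand [ 5.31114e+02 -7.15240e+01  5.40000e-02]
[[-2.0, -0.6], [-0.6, 0.4], [0.3, -0.2], [0.9, -0.8], [0.4, 0.5]]
stand [ 5.32457e+02 -7.22560e+01  5.20000e-02]
[[-1.3, -0.1], [0.3, 0.9], [0.3, -0.3], [-0.1, 0.4], [-0.2, -1.1], [0.6, 0.0]]
stand [532.121 -71.93    6.335]
[[-1.6, -0.8], [-0.4, 0.4], [0.7, -0.1], [-1.5, -0.1], [0.1, 1.0], [0.2, -0.2], [1.2, -0.8], [-0.3, 0.5], [-0.4, -1.0], [0.6, 0.5], [0.5, 0.1]]
tray [5.24731e+02 2.91164e+02 1.89000e-01]
[[-0.4, -0.3], [1.2, 0.3], [0.4, 0.7], [0.2, 0.2], [0.2, 1.1], [0.2, 0.3], [0.8, -2.4], [-0.3, -0.7], [-0.9, -1.1], [-0.5, -2.7]]
recess [[531.67408568 254.82130009  12.        ]] small [[515.34903978 340.27592476  12.        ]]
```

Emit:
carry_out(
  targets=[
    {"rz":0.184},
    {"rz":0.184},
    {"rz":0.184},
    {"rz":0.184},
    {"rz":0.184},
    {"rz":0.184},
    {"rz":0.184,"tx":-20},
    {"tx":-45,"ty":12},
    {"tx":-50,"ty":18},
    {"tx":-50,"ty":18},
    {"tx":-50,"ty":18},
    {"tx":-50,"ty":18},
  ],
)

```text
schema error: expected keys tx, ty, tz, rx, ry, rz, gripper
```

Emit:
carry_out(
  targets=[
    {"tx":-50,"ty":18},
    {"tx":-50,"ty":18},
    {"tx":-50,"ty":18},
    {"tx":-50,"ty":18},
    {"tx":-50,"ty":18},
    {"tx":-50,"ty":18},
    {"tx":-50,"ty":18},
    {"tx":-50,"ty":18},
    {"tx":-50,"ty":18},
    {"tx":-40,"ty":18},
    {"tx":-20,"ty":10},
    {},
  ],
)

```text
schema error: expected keys tx, ty, tz, rx, ry, rz, gripper
```

Emit:
carry_out(
  targets=[
    {"tx":0,"ty":0,"tz":0,"rx":0,"ry":0,"rz":0.184,"gripper":94},
    {"tx":0,"ty":0,"tz":0,"rx":0,"ry":0,"rz":0.184,"gripper":94},
    {"tx":0,"ty":0,"tz":0,"rx":0,"ry":0,"rz":0.184,"gripper":94},
    {"tx":0,"ty":0,"tz":0,"rx":0,"ry":0,"rz":0.184,"gripper":94},
    {"tx":0,"ty":0,"tz":0,"rx":0,"ry":0,"rz":0.184,"gripper":94},
    {"tx":0,"ty":0,"tz":0,"rx":0,"ry":0,"rz":0.184,"gripper":94},
    {"tx":0,"ty":0,"tz":0,"rx":0,"ry":0,"rz":0.184,"gripper":94},
    {"tx":-40,"ty":14,"tz":0,"rx":0,"ry":0,"rz":0,"gripper":94},
    {"tx":-50,"ty":18,"tz":0,"rx":0,"ry":0,"rz":0,"gripper":94},
    {"tx":-50,"ty":18,"tz":0,"rx":0,"ry":0,"rz":0,"gripper":94},
    {"tx":-50,"ty":18,"tz":0,"rx":0,"ry":0,"rz":0,"gripper":94},
    {"tx":-50,"ty":18,"tz":0,"rx":0,"ry":0,"rz":0,"gripper":94},
  ],
)

```text
t: 3.1
tcp_pos: [224.3, 299.0, 205.7]
eef_rot: [3.141, -0.001, 1.624]
contact_force: [0.2, 0.3, 0.2]
opening: 93.7
gripper_force: 0.0
```

Emit:
carry_out(
  targets=[
    {"tx":-50,"ty":14,"tz":0,"rx":0,"ry":0,"rz":0,"gripper":94},
    {"tx":-50,"ty":14,"tz":0,"rx":0,"ry":0,"rz":0,"gripper":94},
    {"tx":-50,"ty":14,"tz":0,"rx":0,"ry":0,"rz":0,"gripper":94},
    {"tx":-50,"ty":14,"tz":0,"rx":0,"ry":0,"rz":0,"gripper":94},
    {"tx":-50,"ty":14,"tz":0,"rx":0,"ry":0,"rz":0,"gripper":94},
    {"tx":-50,"ty":14,"tz":0,"rx":0,"ry":0,"rz":0,"gripper":94},
    {"tx":-50,"ty":14,"tz":0,"rx":0,"ry":0,"rz":0,"gripper":94},
    {"tx":-55,"ty":14,"tz":0,"rx":0,"ry":0,"rz":0,"gripper":94},
    {"tx":-55,"ty":35,"tz":0,"rx":0,"ry":0,"rz":0,"gripper":94},
    {"tx":-55,"ty":35,"tz":0,"rx":0,"ry":0,"rz":0,"gripper":94},
    {"tx":-55,"ty":35,"tz":0,"rx":0,"ry":0,"rz":0,"gripper":94},
    {"tx":-55,"ty":31,"tz":0,"rx":0,"ry":0,"rz":0,"gripper":94},
  ],
)

```text
t: 4.6
tcp_pos: [500.7, -305.2, 205.4]
eef_rot: [3.141, -0.0, 1.624]
contact_force: [-0.1, 0.4, 0.2]
opening: 94.0
gripper_force: 0.0
```

Run:
```python
from h import *
p=robot.grab_frame("wrist"); cv2.imwrite("pics/w1.png",p["frame"])
print(p["origin"],p["orientation"],robot.sense()["tcp_pos"])
for t in ("lever_grip","button_top"):
    for r in robot.spot_in(p,t)[:2]: print(t,np.round(r["extent"]),round(r["confidence"],2))
S=(532,-72,.052)
s,c=np.sin(.98),np.cos(.98)
print(proj(p,T(S,[[-40,-160-s*d,44+c*d] for d in (74,94,114,119)])).round(), T(S,[-40,-160-s*94,44+c*94]))
```

```text
[ 497.36405507 -233.82906417  384.52342152] [ 2.88996970e+00 -7.98193539e-04  5.33363870e-02] [ 503.27925971 -311.74381464  200.81824355]
lever_grip [268. 112. 299. 241.] 0.86
button_top [278. 159. 298. 243.] 0.76
[[282. 193.]
 [282. 214.]
 [282. 235.]
 [282. 240.]] [[ 504.4279607  -311.82402184   96.3601194 ]]
```

View pics/w1.png

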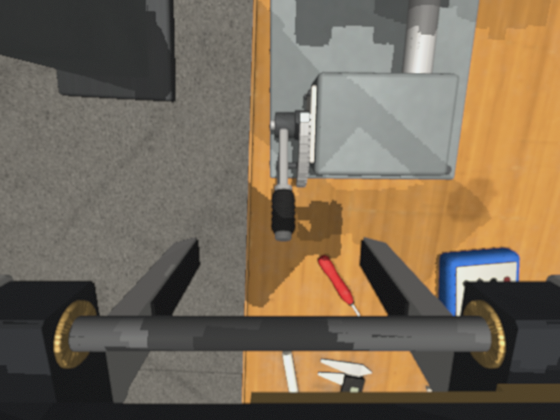

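The wrist view shows the lever grip at about (283,210) with its end at (284,240). The prediction was (282,214), so the pose is good. Next I descend and grip.

Emit:
carry_out(
  targets=[
    {"tx":0,"ty":1,"tz":40,"rx":0,"ry":0,"rz":0,"gripper":50},
    {"tx":0,"ty":0,"tz":40,"rx":0,"ry":0,"rz":0,"gripper":50},
    {"tx":0,"ty":0,"tz":30,"rx":0,"ry":0,"rz":0,"gripper":50},
    {"tx":0,"ty":0,"tz":18,"rx":0,"ry":0,"rz":0,"gripper":50},
    {"tx":0,"ty":0,"tz":0,"rx":0,"ry":0,"rz":0,"gripper":16},
    {"tx":0,"ty":0,"tz":0,"rx":0,"ry":0,"rz":0,"gripper":16},
    {"tx":0,"ty":0,"tz":0,"rx":0,"ry":0,"rz":0,"gripper":16},
    {"tx":0,"ty":0,"tz":0,"rx":0,"ry":0,"rz":0,"gripper":16},
  ],
  newtons=20,
)

```text
t: 5.75
tcp_pos: [504.0, -303.8, 79.4]
eef_rot: [3.133, 0.002, 1.624]
contact_force: [6.6, 0.6, -0.6]
opening: 21.4
gripper_force: 20.0
```

Run:
```python
from h import *
for i in range(2):
    p=robot.grab_frame("wrist"); s=robot.sense(); print(s["tcp_pos"].round(1),s["eef_rot"].round(3),s["contact_force"].round(1),s["t"])
for t in ("lever_grip","button_top"):
    for r in robot.spot_in(p,t)[:2]: print(t,np.round(r["extent"]),round(r["confidence"],2))
```

```text
[ 504.  -303.9   79.4] [3.133e+00 2.000e-03 1.624e+00] [ 6.3 -0.6 -0.9] 5.8
[ 504.  -303.9   79.4] [3.134e+00 2.000e-03 1.624e+00] [ 5.6  0.9 -0.4] 5.85
lever_grip [254. 105. 304. 315.] 0.85
button_top [274. 180. 302. 316.] 0.57
```

Emit:
carry_out(
  targets=[
    {"tx":0,"ty":0,"tz":0,"rx":0,"ry":0,"rz":0,"gripper":45},
    {"tx":-4,"ty":0,"tz":1,"rx":0,"ry":0,"rz":0,"gripper":45},
    {"tx":-4,"ty":0,"tz":1,"rx":0,"ry":0,"rz":0,"gripper":45},
    {"tx":0,"ty":0,"tz":0,"rx":0,"ry":0,"rz":0,"gripper":16},
    {"tx":0,"ty":0,"tz":0,"rx":0,"ry":0,"rz":0,"gripper":16},
    {"tx":0,"ty":0,"tz":0,"rx":0,"ry":0,"rz":0,"gripper":16},
    {"tx":0,"ty":0,"tz":0,"rx":0,"ry":0,"rz":0,"gripper":16},
  ],
  newtons=25,
)

```text
t: 6.82
tcp_pos: [504.3, -311.0, 75.6]
eef_rot: [3.134, 0.001, 1.625]
contact_force: [7.9, -0.5, -3.2]
opening: 21.5
gripper_force: 25.0
```

Emit:
carry_out(
  targets=[
    {"tx":5.6,"ty":0,"tz":-7.5,"rx":0,"ry":0,"rz":0,"gripper":16},
    {"tx":6.3,"ty":0,"tz":-6.9,"rx":0,"ry":0,"rz":0,"gripper":16},
    {"tx":7,"ty":0,"tz":-6.3,"rx":0,"ry":0,"rz":0,"gripper":16},
    {"tx":7.6,"ty":0,"tz":-5.5,"rx":0,"ry":0,"rz":0,"gripper":16},
    {"tx":8.1,"ty":0,"tz":-4.8,"rx":0,"ry":0,"rz":0,"gripper":16},
    {"tx":8.5,"ty":0,"tz":-3.9,"rx":0,"ry":0,"rz":0,"gripper":16},
    {"tx":8.9,"ty":0,"tz":-3,"rx":0,"ry":0,"rz":0,"gripper":16},
    {"tx":9.1,"ty":0,"tz":-2.2,"rx":0,"ry":0,"rz":0,"gripper":16},
    {"tx":9.3,"ty":0,"tz":-1.2,"rx":0,"ry":0,"rz":0,"gripper":16},
    {"tx":0,"ty":0,"tz":0,"rx":0,"ry":0,"rz":0,"gripper":16},
    {"tx":0,"ty":0,"tz":0,"rx":0,"ry":0,"rz":0,"gripper":16},
  ],
)

```text
t: 8.2
tcp_pos: [501.3, -243.6, 117.9]
eef_rot: [3.132, 0.007, 1.624]
contact_force: [9.1, -4.9, -3.1]
opening: 21.1
gripper_force: 24.9
```

Emit:
carry_out(
  targets=[
    {"tx":3,"ty":0,"tz":0,"rx":0,"ry":0,"rz":0,"gripper":16},
    {"tx":3,"ty":0,"tz":0,"rx":0,"ry":0,"rz":0,"gripper":16},
    {"tx":0,"ty":0,"tz":0,"rx":0,"ry":0,"rz":0,"gripper":16},
    {"tx":0,"ty":0,"tz":0,"rx":0,"ry":0,"rz":0,"gripper":16},
  ],
)

```text
t: 8.7
tcp_pos: [501.0, -238.6, 118.6]
eef_rot: [3.132, 0.009, 1.624]
contact_force: [9.2, -7.9, -2.3]
opening: 21.4
gripper_force: 24.9
```

Run:
```python
from h import *
p=robot.grab_frame("wrist"); s=robot.sense(); print(s["tcp_pos"].round(1),s["contact_force"].round(1))
cv2.imwrite("pics/w2.png",p["frame"])
```

```text
[ 501.  -238.6  118.6] [ 7.9 -7.5 -2.6]
```

View pics/w2.png

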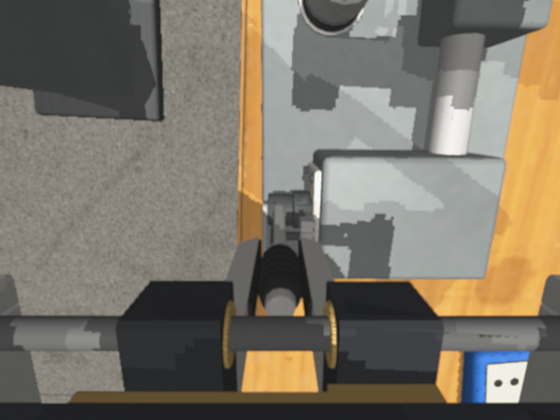

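The lever is close to upright, with its end at about (281,300). I'll pull a touch more, then ease back to test the latch.

Emit:
carry_out(
  targets=[
    {"tx":2,"ty":0,"tz":0,"rx":0,"ry":0,"rz":0,"gripper":16},
    {"tx":0,"ty":0,"tz":0,"rx":0,"ry":0,"rz":0,"gripper":16},
    {"tx":0,"ty":0,"tz":0,"rx":0,"ry":0,"rz":0,"gripper":16},
  ],
)

```text
t: 9.12
tcp_pos: [501.0, -236.8, 118.8]
eef_rot: [3.131, 0.009, 1.624]
contact_force: [8.2, -7.1, -2.6]
opening: 21.2
gripper_force: 24.9
```

Emit:
carry_out(
  targets=[
    {"tx":-3,"ty":0,"tz":0,"rx":0,"ry":0,"rz":0,"gripper":16},
    {"tx":-3,"ty":0,"tz":0,"rx":0,"ry":0,"rz":0,"gripper":16},
    {"tx":0,"ty":0,"tz":0,"rx":0,"ry":0,"rz":0,"gripper":16},
    {"tx":0,"ty":0,"tz":0,"rx":0,"ry":0,"rz":0,"gripper":16},
  ],
)

```text
t: 9.62
tcp_pos: [501.1, -240.4, 118.3]
eef_rot: [3.132, 0.004, 1.624]
contact_force: [8.1, -2.8, -0.7]
opening: 21.5
gripper_force: 24.9
```

Emit:
carry_out(
  targets=[
    {"tx":0,"ty":0,"tz":0,"rx":0,"ry":0,"rz":0,"gripper":40},
    {"tx":0,"ty":0,"tz":0,"rx":0,"ry":0,"rz":0,"gripper":50},
    {"tx":0,"ty":0,"tz":0,"rx":0,"ry":0,"rz":0,"gripper":50},
    {"tx":0,"ty":0,"tz":-30,"rx":0,"ry":0,"rz":0,"gripper":50},
    {"tx":0,"ty":0,"tz":-40,"rx":0,"ry":0,"rz":0,"gripper":50},
    {"tx":0,"ty":0,"tz":-40,"rx":0,"ry":0,"rz":0,"gripper":0},
    {"tx":0,"ty":0,"tz":0,"rx":0,"ry":0,"rz":0,"gripper":0},
    {"tx":0,"ty":0,"tz":0,"rx":0,"ry":0,"rz":0,"gripper":0},
  ],
)

```text
t: 10.62
tcp_pos: [496.7, -238.8, 225.6]
eef_rot: [-3.14, -0.001, 1.624]
contact_force: [-0.2, 0.8, -0.7]
opening: 23.6
gripper_force: 0.0
```

Run:
```python
from h import *
p=robot.grab_frame("wrist"); s=robot.sense(); print(s["tcp_pos"].round(1),s["contact_force"].round(1),s["t"])
q=robot.grab_frame("scene")
S=(532,-72,.052)
f=p["frame"]
for th,col in ((.05,(0,255,0)),):
    X=T(S,[-40,-160-126*np.sin(th),44+126*np.cos(th)]); print(X, proj(p,X), proj(q,X))
for t in ("button_top","lever_grip"):
    for n,k in (("w",p),("s",q)):
        for r in robot.spot_in(k,t)[:2]: print(n,t,np.round(r["extent"]),round(r["confidence"],2))
a=q["frame"][120:340,230:400]
cv2.imwrite("pics/c3.png",np.hstack([f[100:400,150:450],cv2.resize(a,(400,300))[:, :]]))
```

```text
[ 496.4 -238.6  224.7] [ 0.2  0.3 -0.4] 10.675
[[ 500.69763474 -240.15165467  169.84253281]] [[283.84234435 225.47490528]] [[318.65952867 258.03991641]]
w button_top [278. 224. 297. 299.] 0.6
s button_top [326. 289. 347. 298.] 0.55
w lever_grip [276. 227. 296. 300.] 0.38
s lever_grip [306. 282. 348. 297.] 0.75
s lever_grip [173. 173. 226. 208.] 0.54
```

View pics/c3.png

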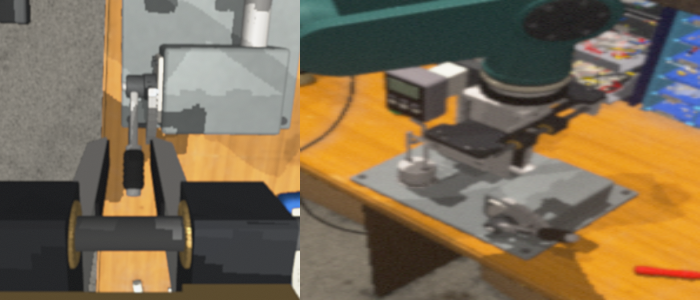

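The lever sank back to rest, so it hadn't latched. I'll grip again and this time pull until I feel the end stop.

Emit:
carry_out(
  targets=[
    {"tx":-37,"ty":4,"tz":0,"rx":0,"ry":0,"rz":0,"gripper":50},
    {"tx":-36,"ty":0,"tz":0,"rx":0,"ry":0,"rz":0,"gripper":50},
    {"tx":0,"ty":0,"tz":30,"rx":0,"ry":0,"rz":0,"gripper":50},
    {"tx":0,"ty":0,"tz":40,"rx":0,"ry":0,"rz":0,"gripper":50},
    {"tx":0,"ty":0,"tz":40,"rx":0,"ry":0,"rz":0,"gripper":50},
    {"tx":0,"ty":0,"tz":30,"rx":0,"ry":0,"rz":0,"gripper":50},
    {"tx":0,"ty":0,"tz":8,"rx":0,"ry":0,"rz":0,"gripper":50},
    {"tx":0,"ty":0,"tz":0,"rx":0,"ry":0,"rz":0,"gripper":40},
    {"tx":0,"ty":0,"tz":0,"rx":0,"ry":0,"rz":0,"gripper":40},
  ],
)

```text
t: 12.05
tcp_pos: [506.1, -312.4, 80.7]
eef_rot: [3.139, 0.002, 1.624]
contact_force: [-0.4, -0.6, 0.8]
opening: 39.9
gripper_force: 0.0
```

Emit:
carry_out(
  targets=[
    {"tx":0,"ty":-2,"tz":3.5,"rx":0,"ry":0,"rz":0,"gripper":16},
    {"tx":0,"ty":0,"tz":0,"rx":0,"ry":0,"rz":0,"gripper":16},
    {"tx":0,"ty":0,"tz":0,"rx":0,"ry":0,"rz":0,"gripper":16},
    {"tx":5.6,"ty":0,"tz":-7.5,"rx":0,"ry":0,"rz":0,"gripper":16},
    {"tx":6.3,"ty":0,"tz":-6.9,"rx":0,"ry":0,"rz":0,"gripper":16},
    {"tx":7,"ty":0,"tz":-6.3,"rx":0,"ry":0,"rz":0,"gripper":16},
    {"tx":7.6,"ty":0,"tz":-5.5,"rx":0,"ry":0,"rz":0,"gripper":16},
    {"tx":8.1,"ty":0,"tz":-4.8,"rx":0,"ry":0,"rz":0,"gripper":16},
    {"tx":8.5,"ty":0,"tz":-3.9,"rx":0,"ry":0,"rz":0,"gripper":16},
    {"tx":8.9,"ty":0,"tz":-3,"rx":0,"ry":0,"rz":0,"gripper":16},
    {"tx":9.1,"ty":0,"tz":-2.2,"rx":0,"ry":0,"rz":0,"gripper":16},
    {"tx":9.3,"ty":0,"tz":-1.2,"rx":0,"ry":0,"rz":0,"gripper":16},
  ],
  newtons=35,
)

```text
t: 13.55
tcp_pos: [501.4, -246.2, 117.3]
eef_rot: [3.137, 0.011, 1.623]
contact_force: [6.3, -10.7, -5.0]
opening: 21.4
gripper_force: 35.0
```

Emit:
carry_out(
  targets=[
    {"tx":4,"ty":0,"tz":0,"rx":0,"ry":0,"rz":0,"gripper":16},
    {"tx":4,"ty":0,"tz":0,"rx":0,"ry":0,"rz":0,"gripper":16},
    {"tx":3,"ty":0,"tz":0,"rx":0,"ry":0,"rz":0,"gripper":16},
    {"tx":0,"ty":0,"tz":0,"rx":0,"ry":0,"rz":0,"gripper":16},
    {"tx":0,"ty":0,"tz":0,"rx":0,"ry":0,"rz":0,"gripper":16},
  ],
)

```text
t: 14.18
tcp_pos: [500.9, -234.9, 118.7]
eef_rot: [3.136, 0.01, 1.623]
contact_force: [4.1, -7.4, 0.4]
opening: 21.1
gripper_force: 34.9
```

Emit:
carry_out(
  targets=[
    {"tx":2,"ty":0,"tz":0,"rx":0,"ry":0,"rz":0,"gripper":16},
    {"tx":0,"ty":0,"tz":0,"rx":0,"ry":0,"rz":0,"gripper":16},
    {"tx":0,"ty":0,"tz":0,"rx":0,"ry":0,"rz":0,"gripper":16},
  ],
)

```text
t: 14.55
tcp_pos: [500.8, -233.1, 118.8]
eef_rot: [3.136, 0.011, 1.623]
contact_force: [4.2, -8.0, -0.6]
opening: 20.8
gripper_force: 34.9
```

Emit:
carry_out(
  targets=[
    {"tx":2,"ty":0,"tz":0,"rx":0,"ry":0,"rz":0,"gripper":16},
    {"tx":0,"ty":0,"tz":0,"rx":0,"ry":0,"rz":0,"gripper":16},
    {"tx":0,"ty":0,"tz":0,"rx":0,"ry":0,"rz":0,"gripper":16},
  ],
)

```text
t: 14.92
tcp_pos: [500.7, -231.2, 119.0]
eef_rot: [3.136, 0.011, 1.623]
contact_force: [4.9, -8.1, -0.0]
opening: 21.1
gripper_force: 34.9
```

Emit:
carry_out(
  targets=[
    {"tx":2,"ty":0,"tz":0,"rx":0,"ry":0,"rz":0,"gripper":16},
    {"tx":0,"ty":0,"tz":0,"rx":0,"ry":0,"rz":0,"gripper":16},
    {"tx":2,"ty":0,"tz":0,"rx":0,"ry":0,"rz":0,"gripper":16},
    {"tx":0,"ty":0,"tz":0,"rx":0,"ry":0,"rz":0,"gripper":16},
    {"tx":0,"ty":0,"tz":0,"rx":0,"ry":0,"rz":0,"gripper":16},
  ],
)

```text
t: 15.55
tcp_pos: [500.6, -227.5, 119.0]
eef_rot: [3.136, 0.012, 1.623]
contact_force: [3.7, -7.8, 1.9]
opening: 21.2
gripper_force: 34.7
```

Run:
```python
from h import *
p=robot.grab_frame("wrist"); s=robot.sense(); print(s["tcp_pos"].round(1),s["contact_force"].round(1))
a=cv2.resize(p["frame"][130:330,200:400],(400,400),interpolation=2)
q=robot.grab_frame("scene")["frame"][120:340,230:400]
cv2.imwrite("pics/c4.png",np.hstack([a,cv2.resize(q,(310,400))]))
```

```text
[ 500.6 -227.6  119. ] [ 4.2 -9.4  1.2]
```

View pics/c4.png

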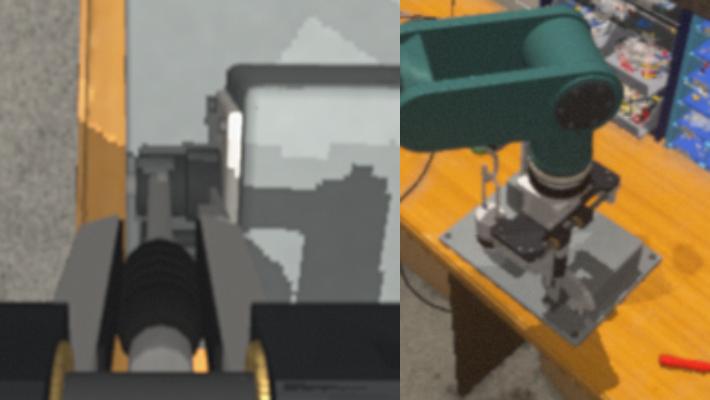

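The view shows the pivot hub at about (289,219) and the lever end at about (281,305). I'll check both against projections.

Run:
```python
from h import *
p=robot.grab_frame("wrist")
for S in ((532,-72,.052),(532,-67,.052)):
    print("pivot",proj(p,T(S,[-40,-160,44])).round(), "housing y-114 face",proj(p,T(S,[[-16,-114,78],[115,-114,78]])).round().tolist())
    for th in (.3,.2,.1,.03): print(th,proj(p,T(S,[[-40,-160-r*np.sin(th),44+r*np.cos(th)] for r in (74,119,126)])).round().tolist())
for t in ("button_top","lever_grip","stand"):
    for r in robot.spot_in(p,t)[:1]: print(t,np.round(r["extent"]),round(r["confidence"],2))
```

```text
pivot [[277. 223.]] housing y-114 face [[313.0, 173.0], [505.0, 173.0]]
0.3 [[277.0, 291.0], [278.0, 357.0], [278.0, 370.0]]
0.2 [[277.0, 282.0], [278.0, 341.0], [278.0, 353.0]]
0.1 [[277.0, 271.0], [278.0, 322.0], [278.0, 333.0]]
0.03 [[277.0, 264.0], [277.0, 307.0], [278.0, 316.0]]
pivot [[278. 217.]] housing y-114 face [[313.0, 166.0], [507.0, 166.0]]
0.3 [[278.0, 283.0], [278.0, 349.0], [278.0, 362.0]]
0.2 [[278.0, 274.0], [278.0, 332.0], [278.0, 344.0]]
0.1 [[278.0, 264.0], [278.0, 313.0], [278.0, 323.0]]
0.03 [[278.0, 256.0], [278.0, 298.0], [278.0, 306.0]]
button_top [267. 242. 299. 319.] 0.81
lever_grip [257. 206. 302. 315.] 0.61
stand [257.   0. 558. 316.] 0.75
```

Emit:
carry_out(
  targets=[
    {"tx":2,"ty":0,"tz":0,"rx":0,"ry":0,"rz":0,"gripper":16},
    {"tx":0,"ty":0,"tz":0,"rx":0,"ry":0,"rz":0,"gripper":16},
    {"tx":2,"ty":0,"tz":0,"rx":0,"ry":0,"rz":0,"gripper":16},
    {"tx":0,"ty":0,"tz":0,"rx":0,"ry":0,"rz":0,"gripper":16},
    {"tx":0,"ty":0,"tz":0,"rx":0,"ry":0,"rz":0,"gripper":16},
  ],
)

```text
t: 16.48
tcp_pos: [500.5, -225.0, 118.9]
eef_rot: [3.135, 0.014, 1.622]
contact_force: [5.7, -12.0, -1.4]
opening: 20.6
gripper_force: 33.0
```

Emit:
carry_out(
  targets=[
    {"tx":2,"ty":0,"tz":0,"rx":0,"ry":0,"rz":0,"gripper":16},
    {"tx":0,"ty":0,"tz":0,"rx":0,"ry":0,"rz":0,"gripper":16},
    {"tx":0,"ty":0,"tz":0,"rx":0,"ry":0,"rz":0,"gripper":16},
  ],
)

```text
t: 16.85
tcp_pos: [500.5, -224.8, 118.9]
eef_rot: [3.135, 0.018, 1.621]
contact_force: [6.3, -15.4, -2.1]
opening: 20.6
gripper_force: 32.5
```

Emit:
carry_out(
  targets=[
    {"tx":-4,"ty":0,"tz":0,"rx":0,"ry":0,"rz":0,"gripper":16},
    {"tx":-4,"ty":0,"tz":0,"rx":0,"ry":0,"rz":0,"gripper":16},
    {"tx":0,"ty":0,"tz":0,"rx":0,"ry":0,"rz":0,"gripper":16},
    {"tx":0,"ty":0,"tz":0,"rx":0,"ry":0,"rz":0,"gripper":16},
  ],
)

```text
t: 17.35
tcp_pos: [500.6, -227.4, 119.0]
eef_rot: [3.136, 0.007, 1.623]
contact_force: [3.8, -5.2, 2.2]
opening: 20.3
gripper_force: 33.8
```

Emit:
carry_out(
  targets=[
    {"tx":-3,"ty":0,"tz":0,"rx":0,"ry":0,"rz":0,"gripper":16},
    {"tx":0,"ty":0,"tz":0,"rx":0,"ry":0,"rz":0,"gripper":16},
    {"tx":0,"ty":0,"tz":0,"rx":0,"ry":0,"rz":0,"gripper":16},
  ],
)

```text
t: 17.73
tcp_pos: [500.6, -228.9, 118.9]
eef_rot: [3.136, 0.004, 1.623]
contact_force: [4.8, -2.4, 5.6]
opening: 19.8
gripper_force: 34.0
```

Emit:
carry_out(
  targets=[
    {"tx":0,"ty":0,"tz":0,"rx":0,"ry":0,"rz":0,"gripper":40},
    {"tx":0,"ty":0,"tz":0,"rx":0,"ry":0,"rz":0,"gripper":50},
    {"tx":0,"ty":0,"tz":0,"rx":0,"ry":0,"rz":0,"gripper":50},
    {"tx":0,"ty":0,"tz":-30,"rx":0,"ry":0,"rz":0,"gripper":50},
    {"tx":0,"ty":0,"tz":-40,"rx":0,"ry":0,"rz":0,"gripper":50},
    {"tx":0,"ty":0,"tz":-20,"rx":0,"ry":0,"rz":0,"gripper":50},
    {"tx":0,"ty":0,"tz":0,"rx":0,"ry":0,"rz":0,"gripper":0},
    {"tx":0,"ty":0,"tz":0,"rx":0,"ry":0,"rz":0,"gripper":0},
  ],
)

```text
t: 18.73
tcp_pos: [497.9, -227.2, 204.9]
eef_rot: [-3.139, -0.002, 1.624]
contact_force: [0.3, -0.2, -0.1]
opening: 33.4
gripper_force: 0.0
```

Run:
```python
from h import *
p=robot.grab_frame("wrist"); s=robot.sense(); print(s["tcp_pos"].round(1),s["contact_force"].round(1),s["t"])
q=robot.grab_frame("scene")
for S in ((532,-72,.052),(532,-64,.052)):
    th=.05
    X=T(S,[[-40,-160-126*np.sin(th),44+126*np.cos(th)],[-40,-160,44]]); print(X[0], proj(p,X).round().tolist(), proj(q,X).round().tolist())
for t in ("button_top","lever_grip"):
    for n,k in (("w",p),("s",q)):
        for r in robot.spot_in(k,t)[:2]: print(n,t,np.round(r["extent"]),round(r["confidence"],2))
a=q["frame"][160:340,230:390]
cv2.imwrite("pics/c5.png",np.hstack([p["frame"][50:350,150:450],cv2.resize(a,(267,300))[:, :]]))
```

```text
[ 497.8 -227.1  204.6] [ 0.7 -0.6 -0.5] 18.775
[ 500.69763474 -240.15165467  169.84253281] [[282.0, 250.0], [281.0, 201.0]] [[319.0, 258.0], [314.0, 286.0]]
[ 500.69763474 -232.15165467  169.84253281] [[282.0, 239.0], [281.0, 194.0]] [[316.0, 256.0], [311.0, 284.0]]
w button_top [277. 214. 297. 265.] 0.77
s button_top [309. 258. 319. 291.] 0.51
s button_top [176. 177. 229. 207.] 0.44
w lever_grip [266. 191. 299. 262.] 0.56
s lever_grip [307. 255. 323. 290.] 0.82
```

View pics/c5.png

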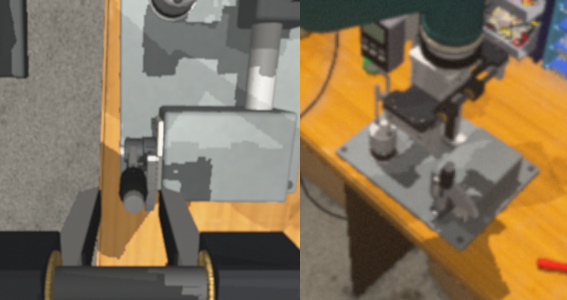

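The lever is now latched upright: its button shows at about (283,252) in the wrist view, and the lever stands upright in the scene view. Next I move over the button and wait out the two seconds.

Emit:
carry_out(
  targets=[
    {"tx":-7,"ty":2.5,"tz":0,"rx":0,"ry":0,"rz":0,"gripper":0},
    {"tx":-7,"ty":0,"tz":0,"rx":0,"ry":0,"rz":0,"gripper":0},
    {"tx":0,"ty":0,"tz":15,"rx":0,"ry":0,"rz":0,"gripper":0},
    {"tx":0,"ty":0,"tz":10,"rx":0,"ry":0,"rz":0,"gripper":0},
    {"tx":0,"ty":0,"tz":0,"rx":0,"ry":0,"rz":0,"gripper":0},
    {"tx":0,"ty":0,"tz":0,"rx":0,"ry":0,"rz":0,"gripper":0},
    {"tx":0,"ty":0,"tz":0,"rx":0,"ry":0,"rz":0,"gripper":0},
    {"tx":0,"ty":0,"tz":0,"rx":0,"ry":0,"rz":0,"gripper":0},
  ],
)

```text
t: 20.02
tcp_pos: [502.0, -241.5, 182.1]
eef_rot: [3.141, 0.0, 1.624]
contact_force: [0.2, 0.4, 0.1]
opening: 0.4
gripper_force: 0.0
```

Emit:
carry_out(
  targets=[
    {"tx":0,"ty":0,"tz":5,"rx":0,"ry":0,"rz":0,"gripper":0},
    {"tx":0,"ty":0,"tz":4,"rx":0,"ry":0,"rz":0,"gripper":0},
    {"tx":0,"ty":0,"tz":3,"rx":0,"ry":0,"rz":0,"gripper":0},
    {"tx":0,"ty":0,"tz":3,"rx":0,"ry":0,"rz":0,"gripper":0},
    {"tx":0,"ty":0,"tz":2,"rx":0,"ry":0,"rz":0,"gripper":0},
  ],
)

```text
t: 20.65
tcp_pos: [502.0, -241.4, 167.9]
eef_rot: [3.139, 0.001, 1.624]
contact_force: [-4.5, 2.3, 10.4]
opening: 0.1
gripper_force: 4.9
```

Emit:
carry_out(
  targets=[
    {"tx":0,"ty":0,"tz":2,"rx":0,"ry":0,"rz":0,"gripper":0},
    {"tx":0,"ty":0,"tz":0,"rx":0,"ry":0,"rz":0,"gripper":0},
  ],
)

```text
t: 20.9
tcp_pos: [501.6, -241.2, 162.0]
eef_rot: [-3.141, -0.001, 1.624]
contact_force: [-0.3, -0.2, -0.6]
opening: 0.3
gripper_force: 0.0
```

Emit:
carry_out(
  targets=[
    {"tx":0,"ty":0,"tz":-40,"rx":0,"ry":0,"rz":0,"gripper":0},
    {"tx":0,"ty":-40,"tz":-40,"rx":0,"ry":0,"rz":0,"gripper":0},
    {"tx":0,"ty":-50,"tz":0,"rx":0,"ry":0,"rz":0,"gripper":94},
    {"tx":0,"ty":-30,"tz":0,"rx":0,"ry":0,"rz":0,"gripper":94},
    {"tx":0,"ty":0,"tz":0,"rx":0,"ry":0,"rz":0,"gripper":94},
    {"tx":0,"ty":0,"tz":0,"rx":0,"ry":0,"rz":0,"gripper":94},
  ],
)

```text
t: 21.65
tcp_pos: [382.5, -247.7, 242.1]
eef_rot: [3.142, -0.001, 1.624]
contact_force: [0.0, 0.0, -0.5]
opening: 36.9
gripper_force: 0.0
```

Run:
```python
from h import *
q=robot.grab_frame("scene");p=robot.grab_frame("top");print(robot.sense()["tcp_pos"])
for n,k in (("s",q),("t",p)):
    for t in ("lever_grip","weight"):
        for r in robot.spot_in(k,t)[:2]: print(n,t,np.round(r["extent"]),round(r["confidence"],2))
a=cv2.resize(q["frame"][140:320,220:400],(400,400));b=cv2.resize(p["frame"][140:290,250:400],(400,400))
cv2.imwrite("pics/c6.png",np.hstack([a,b]))
```

```text
[ 382.77141135 -247.64389126  241.92428127]
s lever_grip [305. 283. 347. 296.] 0.83
t lever_grip [332. 258. 381. 274.] 0.36
t lever_grip [241. 157. 258. 176.] 0.16
t weight [286. 228. 298. 241.] 0.68
```

View pics/c6.png

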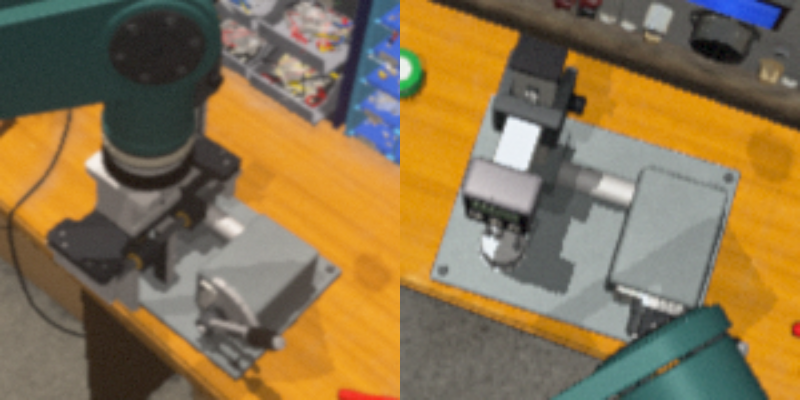

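The lever is back at rest: the grip is at about (245,340) in the left crop. The weight is on its pad. Now I orient the tool for the tilted frontal grasp.

Emit:
carry_out(
  targets=[
    {"tx":0,"ty":0,"tz":0,"rx":0,"ry":0,"rz":-0.1745,"gripper":94},
    {"tx":0,"ty":0,"tz":0,"rx":0,"ry":0,"rz":-0.1745,"gripper":94},
    {"tx":0,"ty":0,"tz":0,"rx":0,"ry":0,"rz":-0.1745,"gripper":94},
    {"tx":0,"ty":0,"tz":0,"rx":0,"ry":0,"rz":-0.1745,"gripper":94},
    {"tx":0,"ty":0,"tz":0,"rx":0,"ry":0,"rz":-0.1745,"gripper":94},
    {"tx":0,"ty":0,"tz":0,"rx":0,"ry":0,"rz":-0.1745,"gripper":94},
    {"tx":0,"ty":0,"tz":0,"rx":0,"ry":0,"rz":-0.1745,"gripper":94},
    {"tx":0,"ty":0,"tz":0,"rx":0,"ry":0,"rz":-0.1745,"gripper":94},
    {"tx":0,"ty":0,"tz":0,"rx":0,"ry":0,"rz":-0.1745,"gripper":94},
    {"tx":0,"ty":40,"tz":0,"rx":0,"ry":0,"rz":0,"gripper":94},
    {"tx":0,"ty":40,"tz":0,"rx":0,"ry":0,"rz":0,"gripper":94},
    {"tx":0,"ty":0,"tz":0,"rx":0,"ry":0,"rz":0,"gripper":94},
  ],
)

```text
t: 23.45
tcp_pos: [378.1, -166.3, 243.0]
eef_rot: [-3.141, 0.001, -3.085]
contact_force: [0.2, 0.4, -0.1]
opening: 93.9
gripper_force: 0.0
```

Emit:
carry_out(
  targets=[
    {"tx":0,"ty":30,"tz":0,"rx":0,"ry":-0.157,"rz":0,"gripper":94},
    {"tx":0,"ty":30,"tz":0,"rx":0,"ry":-0.157,"rz":0,"gripper":94},
    {"tx":0,"ty":30,"tz":0,"rx":0,"ry":-0.157,"rz":0,"gripper":94},
    {"tx":0,"ty":0,"tz":0,"rx":0,"ry":-0.157,"rz":0,"gripper":94},
    {"tx":0,"ty":0,"tz":0,"rx":0,"ry":-0.157,"rz":0,"gripper":94},
    {"tx":0,"ty":0,"tz":0,"rx":0,"ry":0,"rz":0,"gripper":94},
    {"tx":0,"ty":0,"tz":0,"rx":0,"ry":0,"rz":0,"gripper":94},
  ],
)

```text
t: 24.32
tcp_pos: [409.4, -102.4, 245.5]
eef_rot: [3.117, 0.758, -3.09]
contact_force: [0.1, -0.3, 0.4]
opening: 94.2
gripper_force: 0.0
```

Run:
```python
from h import *
p=robot.grab_frame("wrist");s=robot.sense();print(s["joints"].round(3),s["tcp_pos"].round(1),s["eef_rot"].round(3),s["t"])
S=(532,-72,.052)
cv2.imwrite("pics/w7.png",p["frame"])
print(proj(p,T(S,[[0,0,16],[0,0,60],[0,0,140],[0,23,38],[0,-23,38]])).round().tolist())
for t in ("weight","weight_bail","rest_pad"):
    for r in robot.spot_in(p,t)[:2]: print(t,np.round(r["extent"]),round(r["confidence"],2))
R=rpy(s["eef_rot"]); G=T(S,[13.4,0,34.6])[0]; print("delta tool to grasp TCP",(R.T@(G-s["tcp_pos"])).round(1))
Rt=np.array([[-.7071,0,.7071],[0,1,0],[-.7071,0,-.7071]]); c,q=np.cos(.052),np.sin(.052)
Rt=np.array([[c,-q,0],[q,c,0],[0,0,1]])@Rt
from scipy.spatial.transform import Rotation as Ro
print("rotvec tool",Ro.from_matrix(R.T@Rt).as_rotvec().round(3), "delta in final frame",(Rt.T@(G-s["tcp_pos"])).round(1))
```

```text
[-0.902 -0.756  2.086  0.626  1.375 -2.521] [ 409.6 -101.9  246.1] [ 3.119  0.759 -3.087] 24.375
[[294.0, 128.0], [295.0, 154.0], [298.0, 210.0], [313.0, 141.0], [276.0, 141.0]]
weight [277. 118. 318. 218.] 0.74
weight_bail [278. 118. 316. 217.] 0.6
rest_pad [ 44. 132. 124. 175.] 0.63
rest_pad [ 42.  85. 356. 393.] 0.56
delta tool to grasp TCP [ 45.9  17.5 248.4]
rotvec tool [ 0.024 -0.027  0.001] delta in final frame [ 52.6  23.5 246.5]
```

View pics/w7.png

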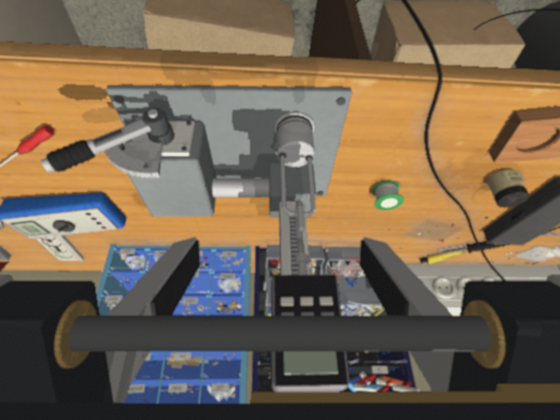

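The weight body is at about (295,140), within 1–2 px of the prediction, so the pose is confirmed. Now I go to the pre-grasp.

Emit:
carry_out(
  targets=[
    {"tx":5,"ty":4,"tz":30,"rx":0,"ry":0,"rz":0,"gripper":94},
    {"tx":9,"ty":4,"tz":30,"rx":0,"ry":0,"rz":0,"gripper":94},
    {"tx":10,"ty":4,"tz":30,"rx":0,"ry":0,"rz":0,"gripper":94},
    {"tx":10,"ty":4,"tz":25,"rx":0.012,"ry":-0.014,"rz":0,"gripper":94},
    {"tx":10,"ty":4,"tz":25,"rx":0.012,"ry":-0.014,"rz":0,"gripper":94},
    {"tx":5,"ty":3,"tz":0,"rx":0,"ry":0,"rz":0,"gripper":94},
    {"tx":0,"ty":0,"tz":0,"rx":0,"ry":0,"rz":0,"gripper":94},
    {"tx":0,"ty":0,"tz":0,"rx":0,"ry":0,"rz":0,"gripper":94},
  ],
)

```text
t: 25.52
tcp_pos: [469.7, -73.3, 112.1]
eef_rot: [-3.14, 0.79, -3.089]
contact_force: [-0.1, -0.5, -0.1]
opening: 94.1
gripper_force: 0.0
```

```bash
cat > g.py <<'E'
from h import *
from scipy.spatial.transform import Rotation as Ro
p=robot.grab_frame("wrist");s=robot.sense();print(s["joints"].round(3),s["tcp_pos"].round(1),s["eef_rot"].round(3),s["t"])
S=(532,-72,.052)
pts=proj(p,T(S,[[0,0,16],[0,0,60],[0,0,140],[0,23,38],[0,-23,38]])).round(); print(pts.tolist())
for t in ("weight","weight_bail"):
    for r in robot.spot_in(p,t)[:2]: print(t,np.round(r["extent"]),round(r["confidence"],2))
R=rpy(s["eef_rot"]); G=T(S,[13.4,0,34.6])[0]
Rt=np.array([[-.7071,0,.7071],[0,1,0],[-.7071,0,-.7071]]); c,q=np.cos(.052),np.sin(.052)
Rt=np.array([[c,-q,0],[q,c,0],[0,0,1]])@Rt
print("rotvec tool",Ro.from_matrix(R.T@Rt).as_rotvec().round(3), "delta in final frame",(Rt.T@(G-s["tcp_pos"])).round(1))
E
python3 g.py
```

```text
[-0.613 -0.596  2.298  0.611  0.867 -2.5  ] [469.6 -73.4 111.9] [-3.141  0.789 -3.089] 25.575
[[278.0, 180.0], [278.0, 223.0], [278.0, 323.0], [304.0, 200.0], [251.0, 200.0]]
weight [250. 167. 308. 316.] 0.57
rotvec tool [-0.001  0.004  0.   ] delta in final frame [  1.1  -1.8 108.3]
```

Emit:
carry_out(
  targets=[
    {"tx":1,"ty":-2,"tz":25,"rx":0,"ry":0,"rz":0,"gripper":80},
    {"tx":0,"ty":0,"tz":30,"rx":0,"ry":0,"rz":0,"gripper":70},
    {"tx":0,"ty":0,"tz":25,"rx":0,"ry":0,"rz":0,"gripper":70},
    {"tx":0,"ty":0,"tz":18,"rx":0,"ry":0,"rz":0,"gripper":70},
    {"tx":0,"ty":0,"tz":8,"rx":0,"ry":0,"rz":0,"gripper":70},
    {"tx":0,"ty":0,"tz":0,"rx":0,"ry":0,"rz":0,"gripper":70},
    {"tx":0,"ty":0,"tz":0,"rx":0,"ry":0,"rz":0,"gripper":70},
  ],
)

```text
t: 26.55
tcp_pos: [544.2, -66.9, 38.4]
eef_rot: [-3.139, 0.781, -3.094]
contact_force: [0.8, 0.7, -1.2]
opening: 70.2
gripper_force: 0.0
```

```bash
python3 g.py
```

```text
[-0.441 -0.247  2.249  0.706  0.529 -2.566] [544.2 -67.   38.5] [-3.139  0.781 -3.094] 26.6
[[273.0, 208.0], [272.0, 281.0], [269.0, 478.0], [314.0, 242.0], [231.0, 242.0]]
weight [227. 189. 319. 392.] 0.64
weight_bail [231. 192. 315. 392.] 0.81
rotvec tool [-0.006 -0.004 -0.003] delta in final frame [ 2.1 -4.4  3.5]
```

Joint 6 is near its limit. I'll turn the approach about 0.2 rad clockwise around the weight to relieve it before gripping.

Emit:
carry_out(
  targets=[
    {"tx":0,"ty":-1,"tz":0,"rx":0.047,"ry":0,"rz":0.047,"gripper":70},
    {"tx":0,"ty":-1,"tz":0,"rx":0.047,"ry":0,"rz":0.047,"gripper":70},
    {"tx":0,"ty":-2,"tz":0,"rx":0.047,"ry":0,"rz":0.047,"gripper":70},
    {"tx":0,"ty":0,"tz":0,"rx":0,"ry":0,"rz":0,"gripper":70},
    {"tx":0,"ty":0,"tz":0,"rx":0,"ry":0,"rz":0,"gripper":70},
  ],
)

```text
t: 27.32
tcp_pos: [544.0, -70.6, 38.0]
eef_rot: [-3.138, 0.781, 2.991]
contact_force: [-0.4, 0.3, 0.4]
opening: 70.0
gripper_force: 0.0
```

```bash
cat > g2.py <<'E'
from h import *
from scipy.spatial.transform import Rotation as Ro
p=robot.grab_frame("wrist");s=robot.sense();print(s["joints"].round(3),s["tcp_pos"].round(1),s["eef_rot"].round(3),s["contact_force"].round(1),s["t"])
psi=-.148;c,q=np.cos(psi),np.sin(psi)
Rt=np.array([[c,-q,0],[q,c,0],[0,0,1]])@np.array([[-.7071,0,.7071],[0,1,0],[-.7071,0,-.7071]])
G=np.array([532+13.4*c,-72+13.4*q,34.6]);R=rpy(s["eef_rot"])
print("rv",Ro.from_matrix(R.T@Rt).as_rotvec().round(3),"d tool",(R.T@(G-s["tcp_pos"])).round(1))
for r in robot.spot_in(p,"weight")[:1]: print(np.round(r["extent"]))
print(proj(p,np.array([[532,-72,38]])+23*np.array([[-q,c,0],[q,-c,0]])).round().tolist())
E
python3 g2.py
```

```text
[-0.297 -0.262  2.261  0.271  0.379 -1.927] [544.  -70.8  37.9] [-3.138  0.781  2.991] [-0.2  0.6  0.1] 27.375
rv [-0.005 -0.005 -0.002] d tool [ 1.1 -2.9  3.6]
[232. 191. 320. 394.]
[[316.0, 243.0], [233.0, 243.0]]
```

Emit:
carry_out(
  targets=[
    {"tx":1,"ty":-3,"tz":3.5,"rx":0,"ry":0,"rz":0,"gripper":60},
    {"tx":0,"ty":0,"tz":0,"rx":0,"ry":0,"rz":0,"gripper":52},
    {"tx":0,"ty":0,"tz":0,"rx":0,"ry":0,"rz":0,"gripper":47},
    {"tx":0,"ty":0,"tz":0,"rx":0,"ry":0,"rz":0,"gripper":40},
    {"tx":0,"ty":0,"tz":0,"rx":0,"ry":0,"rz":0,"gripper":40},
    {"tx":0,"ty":0,"tz":0,"rx":0,"ry":0,"rz":0,"gripper":40},
  ],
  newtons=30,
)

```text
t: 28.18
tcp_pos: [545.1, -73.5, 34.2]
eef_rot: [-3.139, 0.78, 2.99]
contact_force: [1.6, 1.5, -2.1]
opening: 45.2
gripper_force: 30.0
```

Emit:
carry_out(
  targets=[
    {"tx":-3,"ty":0,"tz":-3,"rx":0,"ry":0,"rz":0,"gripper":40},
    {"tx":-6,"ty":0,"tz":-6,"rx":0,"ry":0,"rz":0,"gripper":40},
    {"tx":-6,"ty":0,"tz":-6,"rx":0,"ry":0,"rz":0,"gripper":40},
    {"tx":-6,"ty":0,"tz":-6,"rx":0,"ry":0,"rz":0,"gripper":40},
    {"tx":-6,"ty":0,"tz":-6,"rx":0,"ry":0,"rz":0,"gripper":40},
    {"tx":-6,"ty":0,"tz":-6,"rx":0,"ry":0,"rz":0,"gripper":40},
    {"tx":0,"ty":0,"tz":0,"rx":0,"ry":0,"rz":0,"gripper":40},
    {"tx":0,"ty":0,"tz":0,"rx":0,"ry":0,"rz":0,"gripper":40},
  ],
)

```text
t: 29.18
tcp_pos: [546.2, -74.0, 82.4]
eef_rot: [-3.138, 0.783, 2.99]
contact_force: [-2.7, 0.0, -3.9]
opening: 45.4
gripper_force: 30.0
```

Run:
```python
from h import *
q=robot.grab_frame("scene");p=robot.grab_frame("wrist");s=robot.sense();print(s["joints"].round(3),s["tcp_pos"].round(1),s["eef_rot"].round(3),s["contact_force"].round(1),s["t"])
for n,k in (("s",q),("w",p)):
    for t in ("weight","gauge"):
        for r in robot.spot_in(k,t)[:1]: print(n,t,np.round(r["extent"]),round(r["confidence"],2))
```

```text
[-0.304 -0.336  2.211  0.219  0.5   -1.872] [545.9 -73.9  81.8] [-3.138  0.782  2.99 ] [-2.2  0.5 -5.4] 29.275
s weight [274. 206. 288. 248.] 0.53
s gauge [266. 154. 321. 227.] 0.68
w weight [236. 197. 325. 391.] 0.73
w gauge [268. 350. 297. 392.] 0.88
```

Emit:
carry_out(
  targets=[
    {"tx":4,"ty":-1,"tz":-4,"rx":0,"ry":0,"rz":0,"gripper":40},
    {"tx":7,"ty":-2,"tz":-7,"rx":0,"ry":0,"rz":0,"gripper":40},
    {"tx":7,"ty":-2,"tz":-7,"rx":0,"ry":0,"rz":0,"gripper":40},
    {"tx":8,"ty":-2,"tz":-8,"rx":0,"ry":0,"rz":0,"gripper":40},
    {"tx":8,"ty":-2,"tz":-8,"rx":0,"ry":0,"rz":0,"gripper":40},
    {"tx":8,"ty":-2,"tz":-8,"rx":0,"ry":0,"rz":0,"gripper":40},
    {"tx":7,"ty":-2,"tz":-7,"rx":0,"ry":0,"rz":0,"gripper":40},
    {"tx":0,"ty":0,"tz":0,"rx":0,"ry":0,"rz":0,"gripper":40},
  ],
)

```text
t: 30.48
tcp_pos: [474.3, -76.2, 81.6]
eef_rot: [-3.138, 0.781, 2.99]
contact_force: [0.6, -0.3, -6.8]
opening: 45.7
gripper_force: 30.0
```

Run:
```python
from h import *
s=robot.sense();print(s["joints"].round(3),s["tcp_pos"].round(1),s["eef_rot"].round(3),s["contact_force"].round(1),s["t"])
p=robot.grab_frame("wrist")
for t in ("weight","big_recess"):
    for r in robot.spot_in(p,t)[:1]: print(t,np.round(r["extent"]),round(r["confidence"],2))
```

```text
[-0.407 -0.57   2.345  0.303  0.623 -2.002] [474.3 -76.2  81.6] [-3.138  0.781  2.99 ] [ 0.6 -0.3 -6.8] 30.475
weight [237. 195. 324. 390.] 0.76
big_recess [  6. 140. 380. 394.] 0.29
```

Emit:
carry_out(
  targets=[
    {"tx":0,"ty":15,"tz":0,"rx":0,"ry":0,"rz":0,"gripper":40},
    {"tx":0,"ty":30,"tz":0,"rx":0,"ry":0,"rz":0,"gripper":40},
    {"tx":0,"ty":35,"tz":0,"rx":0,"ry":0,"rz":0,"gripper":40},
    {"tx":0,"ty":35,"tz":0,"rx":0,"ry":0,"rz":0,"gripper":40},
    {"tx":0,"ty":35,"tz":0,"rx":-0.06,"ry":0,"rz":-0.06,"gripper":40},
    {"tx":0,"ty":35,"tz":0,"rx":-0.07,"ry":0,"rz":-0.07,"gripper":40},
    {"tx":0,"ty":35,"tz":0,"rx":-0.08,"ry":0,"rz":-0.08,"gripper":40},
    {"tx":0,"ty":30,"tz":0,"rx":-0.08,"ry":0,"rz":-0.08,"gripper":40},
    {"tx":0,"ty":15,"tz":0,"rx":-0.06,"ry":0,"rz":-0.06,"gripper":40},
    {"tx":0,"ty":0,"tz":0,"rx":0,"ry":0,"rz":0,"gripper":40},
    {"tx":0,"ty":0,"tz":0,"rx":0,"ry":0,"rz":0,"gripper":40},
  ],
)

```text
t: 32.0
tcp_pos: [491.4, 186.0, 80.9]
eef_rot: [3.141, 0.78, -2.802]
contact_force: [-0.1, 0.8, -6.2]
opening: 45.6
gripper_force: 30.0
```

```bash
cat > t.py <<'E'
from h import *
from scipy.spatial.transform import Rotation as Ro
s=robot.sense();print(s["joints"].round(3),s["tcp_pos"].round(1),s["eef_rot"].round(3),s["contact_force"].round(1),s["t"])
p=robot.grab_frame("wrist")
psi=s["eef_rot"][2]-np.pi;c,q=np.cos(psi),np.sin(psi)
Rt=np.array([[c,-q,0],[q,c,0],[0,0,1]])@np.array([[-.7071,0,.7071],[0,1,0],[-.7071,0,-.7071]])
R=rpy(s["eef_rot"])
G=np.array([531.7+13.4*c,254.8+13.4*q,30.6])
print("rv",Ro.from_matrix(R.T@Rt).as_rotvec().round(3),"world d",(G-s["tcp_pos"]).round(1),"d tool",(R.T@(G-s["tcp_pos"])).round(1))
for t in ("big_recess","weight_tray","small_weight","weight"):
    for r in robot.spot_in(p,t)[:2]: print(t,np.round(r["extent"]),round(r["confidence"],2))
tr=(524.7,291.2,.189)
print("corners",proj(p,T(tr,[[-40,-77.5,21],[-40,77.5,21],[40,77.5,21],[40,-77.5,21]])).round().tolist())
a=np.linspace(0,6.28,24)
rim=proj(p,T(tr,np.c_[24.5*np.cos(a),-37+24.5*np.sin(a),21+0*a]));print("recess box",rim.min(0).round(),rim.max(0).round())
cv2.imwrite("pics/tray.png",p["frame"]);np.save("rim.npy",rim)
E
python3 t.py
```

```text
[ 0.177 -0.412  2.26   0.228  0.532 -1.884] [491.4 186.   80.9] [ 3.141  0.78  -2.802] [-0.1  0.8 -6.2] 32.0
rv [ 0.    -0.006 -0.   ] world d [ 52.9  73.2 -50.3] d tool [-17.5  51.4  88.1]
big_recess [294. 164. 497. 246.] 0.93
weight_tray [300. 161. 499. 242.] 0.92
small_weight [421. 216. 471. 294.] 0.8
small_weight [121. 226. 175. 272.] 0.58
weight [239. 195. 324. 393.] 0.64
corners [[305.0, 183.0], [498.0, 201.0], [440.0, 243.0], [286.0, 233.0]]
recess box [312. 199.] [371. 228.]
```

Run:
```python
import cv2,numpy as np
a=cv2.imread("pics/tray.png");rim=np.load("rim.npy")
z=3.2;b=cv2.resize(a[140:310,270:520],None,fx=z,fy=z,interpolation=2)
for u,v in np.vstack([rim,[[305,183],[498,201],[440,243],[286,233]]]): cv2.circle(b,(int((u-270+.5)*z),int((v-140+.5)*z)),1,(0,255,0),-1)
cv2.imwrite("pics/c10.png",b)
```

```text
(no output)
```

View pics/c10.png

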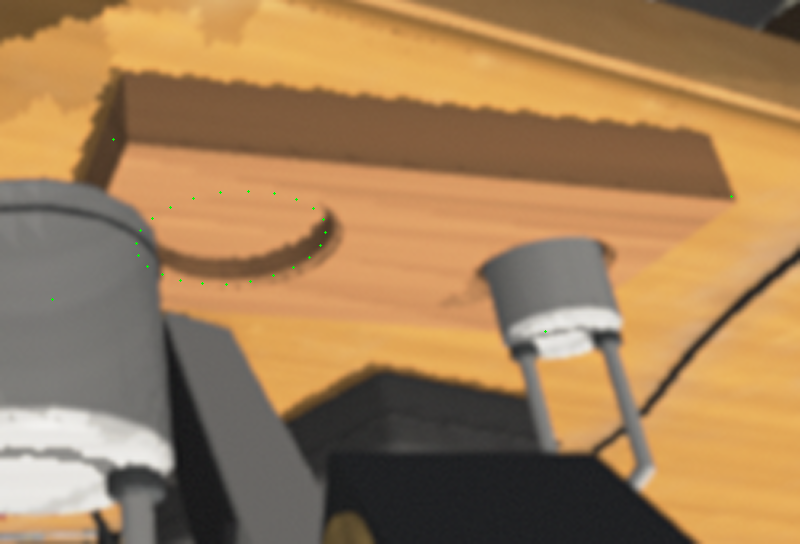

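The view shows the empty big recess with its outer rim's right edge at crop (340,222) and the tray's near corners at (125,142) and (733,198). The hanging weight's underside edge peaks at crop (50,180). I'll refine the recess and weight positions relative to the tool.

```bash
cat > r.py <<'E'
from h import *
from scipy.optimize import least_squares
p=robot.grab_frame("wrist");s=robot.sense()
f=lambda u,v:np.array([270+u/3.2-.5,140+v/3.2-.5])
cor=[((-40,-77.5,21),f(125,142)),((-40,77.5,21),f(733,198)),((-40,-77.5,0),f(118,72)),((-40,77.5,0),f(708,133))]
a=np.linspace(0,2*np.pi,73)
def res(x):
    o=[proj(p,T(x,X))[0]-uv for X,uv in cor]
    rim=proj(p,T(x,np.c_[26.5*np.cos(a),-37+26.5*np.sin(a),21+0*a]))
    o.append([(rim[:,0].max()-f(342,0)[0])*2,(rim[:,1].max()-f(0,284)[1])*2]); return np.concatenate(o)
r=least_squares(res,[524.7,291.2,.189],loss="soft_l1");print("tray",r.x.round(3),r.fun.round(1),"recess",T(r.x,[0,-37,12]).round(1))
psi=s["eef_rot"][2]-np.pi;A=np.array([np.cos(psi),np.sin(psi),0]);Y=np.array([-A[1],A[0],0])
for d in (8,11,13.4,16,19):
  for h in (62.7,):
    c=s["tcp_pos"]-A*d; c[2]=h
    P=lambda z:proj(p,c+23*np.outer(np.cos(a),A)+23*np.outer(np.sin(a),Y)+[0,0,z])
    b,t=P(0),P(44); i=b[:,1].argmin()
    print(d,"top",b[i].round(1),"x ext",np.r_[b,t][:,0].min().round(1),np.r_[b,t][:,0].max().round(1))
sp=[r["extent"] for r in robot.spot_in(p,"weight")[:1]];print(sp)
g=cv2.cvtColor(p["frame"],6);print("col280 rows185-205",g[185:206,280],"row225 cols 228-250",g[225,228:250],"cols312-330",g[225,312:330])
E
python3 r.py
```

```text
tray [5.24963e+02 2.93933e+02 1.79000e-01] [-0.3 -0.2  0.9  0.7  0.6 -1.1 -0.1 -0.7 -0.4  2.9] recess [[531.6 257.5  12. ]]
8 top [280.8 196.8] x ext 236.8 325.0
11 top [280.9 193.7] x ext 236.2 325.7
13.4 top [280.9 191.1] x ext 235.6 326.3
16 top [280.9 188.3] x ext 235.0 326.9
19 top [281.  184.9] x ext 234.3 327.7
[[234.1, 195.7, 324.4, 391.3]]
col280 rows185-205 [184 186 185 184 183 182 183 184 186 182 161 131 126 130 131 131 128 119
 104  81  84] row225 cols 228-250 [167 166 166 166 164 162 161 160 160 160 148 118  93  91  96 102 104 108
 110 111 111 113] cols312-330 [108 106 104 101 101  98  92  95 123 154 161 156 147 137 127 121 112 106]
```

Emit:
carry_out(
  targets=[
    {"tx":-4.6,"ty":9,"tz":12.4,"rx":0,"ry":0,"rz":0,"gripper":40},
    {"tx":-4.6,"ty":9,"tz":12.4,"rx":0,"ry":0,"rz":0,"gripper":40},
    {"tx":-4.6,"ty":9,"tz":12.4,"rx":0,"ry":0,"rz":0,"gripper":40},
    {"tx":-4.6,"ty":9,"tz":12.4,"rx":0,"ry":0,"rz":0,"gripper":40},
    {"tx":-4.6,"ty":9,"tz":12.4,"rx":0,"ry":0,"rz":0,"gripper":40},
    {"tx":-4.5,"ty":9.5,"tz":12.2,"rx":0,"ry":0,"rz":0,"gripper":40},
    {"tx":0,"ty":0,"tz":0,"rx":0,"ry":0,"rz":0,"gripper":40},
    {"tx":0,"ty":0,"tz":0,"rx":0,"ry":0,"rz":0,"gripper":40},
  ],
)

```text
t: 33.35
tcp_pos: [540.2, 261.6, 47.5]
eef_rot: [3.141, 0.779, -2.801]
contact_force: [1.1, 0.4, -6.4]
opening: 45.5
gripper_force: 30.0
```

```bash
python3 t.py
python3 - <<'E'
from h import *
p=robot.grab_frame("wrist");s=robot.sense();f=p["frame"]
cv2.imwrite("pics/near.png",f)
# tray lower-front edges: near top edge & left corner via gradients
hsv=cv2.cvtColor(f,cv2.COLOR_BGR2HSV)
for c in (200,215,340,380,420):
    g=cv2.cvtColor(f,6)[:,c].astype(int); gr=np.abs(g[2:]-g[:-2]); i=np.argsort(-gr[120:300])[:6]+121; print(c,sorted(i.tolist()))
for c in (150,170,190):
    print("row",c)
for row in (190,200,210,220):
    g=cv2.cvtColor(f,6)[row].astype(int); gr=np.abs(g[2:]-g[:-2]); i=np.argsort(-gr[100:])[:8]+101; print("row",row,sorted(i.tolist()))
E
```

```text
[ 0.367 -0.134  2.137 -0.049  0.36  -1.506] [540.2 261.6  47.5] [ 3.141  0.779 -2.801] [ 1.1  0.4 -6.4] 33.35
rv [ 0.001 -0.006 -0.   ] world d [  4.1  -2.3 -16.9] d tool [ 9.6 -3.5 14.2]
big_recess [212. 128. 495. 245.] 0.8
weight_tray [210. 125. 500. 243.] 0.69
weight_tray [387. 204. 452. 283.] 0.25
small_weight [391. 205. 452. 284.] 0.59
weight [236. 196. 324. 393.] 0.88
corners [[203.0, 154.0], [494.0, 183.0], [418.0, 244.0], [208.0, 230.0]]
recess box [234. 180.] [316. 224.]
200 [261, 262, 263, 266, 267, 268]
215 [122, 123, 160, 161, 210, 211]
340 [137, 138, 168, 241, 242, 243]
380 [142, 143, 172, 259, 260, 261]
420 [146, 177, 233, 244, 266, 267]
row 150
row 170
row 190
row 190 [211, 212, 542, 543, 544, 550, 551, 552]
row 200 [211, 212, 531, 532, 533, 540, 541, 542]
row 210 [109, 110, 111, 445, 521, 522, 528, 529]
row 220 [113, 125, 240, 319, 509, 510, 515, 516]
```

```bash
cat > r2.py <<'E'
from h import *
from scipy.optimize import least_squares
p=robot.grab_frame("wrist");s=robot.sense();g=cv2.cvtColor(p["frame"],6).astype(float)
t=np.linspace(-77.5,77.5,60);u=np.linspace(-40,40,40)
E=lambda x,X:proj(p,T(x,X))
near=[(215,160.5),(340,168),(380,172),(420,177)];bot=[(215,122.5),(340,137.5),(380,142.5),(420,146)];left=[(190,211.5),(200,211.5)]
def res(x):
    n=E(x,np.c_[0*t-40,t,0*t+21]);b=E(x,np.c_[0*t-40,t,0*t]);l=E(x,np.c_[u,0*u-77.5,0*u+21])
    return np.r_[[np.interp(c,n[:,0],n[:,1])-r for c,r in near],[np.interp(c,b[:,0],b[:,1])-r for c,r in bot],[np.interp(r,l[:,1],l[:,0])-c for r,c in left]]
r=least_squares(res,[525,293,.18],loss="soft_l1");print("tray",r.x.round(3),r.fun.round(1));rec=T(r.x,[0,-37,12])[0]
psi=s["eef_rot"][2]-np.pi;A=np.array([np.cos(psi),np.sin(psi),0]);Y=np.array([-A[1],A[0],0])
print("recess",rec.round(1),"rel TCP along A,Y",((rec-s["tcp_pos"])@A).round(1),((rec-s["tcp_pos"])@Y).round(1))
a=np.linspace(0,2*np.pi,73);h=16+s["tcp_pos"][2]-34.2
# weight silhouette edges: column top, left/right edges in several rows
top=np.mean([170+np.abs(g[171:215,c+0]-g[169:213,c]).argmax() for c in (278,280,282)])
lr=[(228+np.abs(g[r,229:250]-g[r,227:248]).argmax(),312+np.abs(g[r,313:332]-g[r,311:330]).argmax()) for r in (225,235,245)]
print("top",top,"lr",lr)
for d in (8,10,12,14):
    c=s["tcp_pos"]-A*d; c[2]=h
    P=lambda z:proj(p,c+23*np.outer(np.cos(a),A)+23*np.outer(np.sin(a),Y)+[0,0,z])
    b,q=P(0),P(44);hull=cv2.convexHull(np.r_[b,q].astype(np.float32))[:,0]
    m=np.zeros((420,560),np.uint8);cv2.fillPoly(m,[hull.round().astype(int)],1)
    print(d,"top",b[:,1].min().round(1),[(np.flatnonzero(m[r])[[0,-1]]).tolist() for r in (225,235,245)])
E
python3 r2.py
```

```text
tray [5.25385e+02 2.94265e+02 1.86000e-01] [-4.8  0.1  0.  -1.   1.4  0.3 -0.2  0.8 -0.2  0.2]
recess [532.2 257.9  12. ] rel TCP along A,Y -9.0 -0.6
top 177.0 lr [(np.int64(239), np.int64(320)), (np.int64(239), np.int64(320)), (np.int64(235), np.int64(323))]
8 top 197.2 [[241, 321], [241, 321], [240, 322]]
10 top 195.1 [[241, 321], [241, 321], [240, 322]]
12 top 193.0 [[240, 321], [239, 322], [239, 323]]
14 top 190.8 [[240, 322], [239, 323], [239, 323]]
```

Emit:
carry_out(
  targets=[
    {"tx":-1.3,"ty":0.4,"tz":1.3,"rx":0,"ry":0,"rz":0,"gripper":40},
    {"tx":2,"ty":0,"tz":2,"rx":0,"ry":0,"rz":0,"gripper":40},
    {"tx":2,"ty":0,"tz":2,"rx":0,"ry":0,"rz":0,"gripper":40},
    {"tx":1.5,"ty":0,"tz":1.5,"rx":0,"ry":0,"rz":0,"gripper":40},
    {"tx":1,"ty":0,"tz":1,"rx":0,"ry":0,"rz":0,"gripper":40},
    {"tx":0,"ty":0,"tz":0,"rx":0,"ry":0,"rz":0,"gripper":40},
    {"tx":0,"ty":0,"tz":0,"rx":0,"ry":0,"rz":0,"gripper":40},
  ],
)

```text
t: 34.58
tcp_pos: [542.1, 262.7, 38.6]
eef_rot: [3.141, 0.78, -2.801]
contact_force: [-0.0, -0.4, -6.7]
opening: 45.4
gripper_force: 30.0
```

Emit:
carry_out(
  targets=[
    {"tx":1,"ty":0,"tz":1,"rx":0,"ry":0,"rz":0,"gripper":40},
    {"tx":1,"ty":0,"tz":1,"rx":0,"ry":0,"rz":0,"gripper":40},
    {"tx":0,"ty":0,"tz":0,"rx":0,"ry":0,"rz":0,"gripper":40},
  ],
)

```text
t: 34.95
tcp_pos: [541.9, 262.6, 35.3]
eef_rot: [3.141, 0.779, -2.8]
contact_force: [-0.6, 0.3, -6.8]
opening: 44.9
gripper_force: 30.0
```

Emit:
carry_out(
  targets=[
    {"tx":1,"ty":0,"tz":1,"rx":0,"ry":0,"rz":0,"gripper":40},
    {"tx":1,"ty":0,"tz":1,"rx":0,"ry":0,"rz":0,"gripper":40},
    {"tx":0.7,"ty":0,"tz":0.7,"rx":0,"ry":0,"rz":0,"gripper":40},
    {"tx":0,"ty":0,"tz":0,"rx":0,"ry":0,"rz":0,"gripper":40},
    {"tx":0,"ty":0,"tz":0,"rx":0,"ry":0,"rz":0,"gripper":40},
  ],
)

```text
t: 35.58
tcp_pos: [542.1, 262.7, 31.9]
eef_rot: [3.141, 0.78, -2.8]
contact_force: [-0.7, 0.1, -6.6]
opening: 45.5
gripper_force: 30.0
```

Emit:
carry_out(
  targets=[
    {"tx":0.7,"ty":0,"tz":0.7,"rx":0,"ry":0,"rz":0,"gripper":40},
    {"tx":0.7,"ty":0,"tz":0.7,"rx":0,"ry":0,"rz":0,"gripper":40},
    {"tx":0,"ty":0,"tz":0,"rx":0,"ry":0,"rz":0,"gripper":40},
    {"tx":0,"ty":0,"tz":0,"rx":0,"ry":0,"rz":0,"gripper":40},
  ],
)

```text
t: 36.08
tcp_pos: [542.7, 263.0, 30.9]
eef_rot: [3.141, 0.782, -2.8]
contact_force: [-1.8, -1.5, -0.7]
opening: 45.5
gripper_force: 30.0
```

Emit:
carry_out(
  targets=[
    {"tx":0.4,"ty":0,"tz":0.4,"rx":0,"ry":0,"rz":0,"gripper":45},
    {"tx":0,"ty":0,"tz":0,"rx":0,"ry":0,"rz":0,"gripper":48},
    {"tx":0,"ty":0,"tz":0,"rx":0,"ry":0,"rz":0,"gripper":60},
    {"tx":0,"ty":0,"tz":0,"rx":0,"ry":0,"rz":0,"gripper":64},
    {"tx":0,"ty":0,"tz":0,"rx":0,"ry":0,"rz":0,"gripper":64},
  ],
  newtons=10,
)

```text
t: 36.7
tcp_pos: [542.2, 262.8, 29.6]
eef_rot: [3.141, 0.781, -2.8]
contact_force: [-0.7, 0.9, 0.3]
opening: 63.6
gripper_force: 0.0
```

Emit:
carry_out(
  targets=[
    {"tx":0,"ty":0,"tz":-8,"rx":0,"ry":0,"rz":0,"gripper":64},
    {"tx":0,"ty":0,"tz":-15,"rx":0,"ry":0,"rz":0,"gripper":64},
    {"tx":0,"ty":0,"tz":-25,"rx":0,"ry":0,"rz":0,"gripper":64},
    {"tx":0,"ty":0,"tz":-25,"rx":0,"ry":0,"rz":0,"gripper":64},
    {"tx":0,"ty":0,"tz":-25,"rx":0,"ry":0,"rz":0,"gripper":64},
    {"tx":0,"ty":0,"tz":-15,"rx":0,"ry":0,"rz":0,"gripper":64},
    {"tx":0,"ty":0,"tz":0,"rx":0,"ry":0,"rz":0,"gripper":64},
    {"tx":0,"ty":0,"tz":0,"rx":0,"ry":0,"rz":0,"gripper":64},
  ],
)

```text
t: 37.7
tcp_pos: [467.1, 236.0, 109.3]
eef_rot: [3.141, 0.78, -2.8]
contact_force: [-0.3, 0.2, -0.1]
opening: 64.4
gripper_force: 0.0
```

Run:
```python
from h import *
s=robot.sense();print(s["tcp_pos"].round(1),s["contact_force"].round(1),s["t"],s["joints"].round(2))
w=robot.grab_frame("wrist");q=robot.grab_frame("scene");t=robot.grab_frame("top")
tr=(525.2,294.2,.184); a=np.linspace(0,6.28,40)
C=T(tr,[0,-37,12])[0]
for n,k in (("w",w),("s",q),("t",t)):
    for nm in ("weight","small_weight","lever_grip"):
        for r in robot.spot_in(k,nm)[:2]: print(n,nm,np.round(r["extent"]),round(r["confidence"],2))
    for z0 in (12,21):
        b=proj(k,np.vstack([C+np.c_[23*np.cos(a),23*np.sin(a),z0-12+h+0*a] for h in (0,44)]+[C+[[0,16,z0-12+129],[0,-16,z0-12+129]]])); print("pred floor",z0,b.min(0).round(),b.max(0).round())
cv2.imwrite("pics/fin.png",np.vstack([cv2.resize(w["frame"][130:420,150:500],None,fx=1.4,fy=1.4)]))
```

```text
[467.1 236.  109.3] [-0.3  0.2 -0.1] 37.7 [ 0.38 -0.45  2.22 -0.04  0.59 -1.51]
w small_weight [357. 190. 394. 270.] 0.97
pred floor 12 [252. 168.] [306. 332.]
pred floor 21 [251. 177.] [306. 346.]
s weight [201. 166. 214. 201.] 0.55
s lever_grip [308. 281. 346. 298.] 0.52
pred floor 12 [201. 161.] [217. 199.]
pred floor 21 [201. 159.] [217. 197.]
t weight [168. 183. 191. 200.] 0.83
t small_weight [141. 182. 158. 192.] 0.61
t small_weight [170. 182. 192. 202.] 0.57
t lever_grip [336. 258. 378. 276.] 0.68
pred floor 12 [165. 179.] [190. 202.]
pred floor 21 [164. 178.] [190. 201.]
```

```bash
python3 -c "
from rig import robot
print(robot.finish_job())"
```

```text
the job is handed in; nothing more can be done
None
```

The gauge check is done and handed in at about 38 s. The first lever pull fell short of the notch and sank back. The second pull latched, the weight hung about two seconds, and the button then let it down. I unhooked the weight without hauling on the hook and set it in the big recess; the height at touchdown and the camera readings both point to it being fully home, though I had no picture views left to look directly.

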